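Load a bush on the roundness tester and hold the gap sensor over it

ROBOT

A 6-joint arm with a two-finger parallel gripper is mounted at the origin on the work surface. World frame = base frame: x ahead of the robot, y to its left, z up, the work surface at z = 0. Lengths are in m, angles in degrees, forces in N, time in s.
With the tool pointing down it reaches from about 0.375 to 0.9 m from the base axis. Payload 3.1 kg.
Tool frame: the origin (TCP) lies on the centre line of the jaws, within the pads' length; the fingertips stand 8 mm ahead of it and the grasp point (between the pads) lies 11 mm behind it (bot.tip_extent is the distance from the TCP to the fingertips, in m); z points along the fingers, y is the line along which they close (so a half turn about z gives the same grasp; the last joint's range is limited). The gripper opens to 87 mm and grips with 3 to 60 N. Pads are 19 mm wide; open, the fingers measure 117 mm over their backs; the gripper's body (75 mm by 190 mm) begins 51 mm behind the grasp point.
Start: joints at [-78.868, 30.224, 82.088, -0, 67.689, -10.227], TCP at [0.228, -0.582, 0.194] pointing down, gripper open.
Joint ranges: [-176.69, 176.69], [-43.24, 126.21], [12.49, 139.97], [-82, 262], [0, 151.66], [-163.58, 163.58]. Speed limits (degrees/s): [159.86, 159.86, 180, 180, 180, 180].

INTERFACE

Orientations are given as a 3x3 rotation matrix whose columns are the frame's x, y, z axes.
In Python, from rig import bot, vision, workorder gives the robot as it stands.
- The arm moves only by the shell command python3 -m handwheel 'ROWS'. ROWS is JSON, a list of rows, each an object with "delta_rot": the turn, a rotation vector about the tool's x, y, z in rad, a list of three; "xyz": the shift along the tool's x, y, z in mm, a list of three; "hand": the closure, from -1 (fully open) to 1 (shut). A call has exactly 5 rows; each row is the pose to reach, as a shift and turn from the pose commanded when the call began, along the tool's axes at that moment; what a row does not reach only later rows make up. A row lasts 1/8 s, in which the tool goes at most 62.5 mm and 10.7 degrees, less where a joint would pass 70% of its speed; a pose out of reach is approached as far as the arm can. A call with a gripper value outside its range is refused whole. The fingers move at their own pace and stop on an object; the grip force is fixed at half the most. Time passes only in rows, so rows that repeat a pose let the fingers close, or fill a call up. It gives the time, the measured TCP pose, the force, the opening and the grip force at its end, in the units of the state.
- bot.read_state(): the state, without advancing time (a new reading comes with each control period).
- vision.capture(name): name is "side" or "top"; returns the picture (420x560x3 uint8, red, green, blue); there is no depth.
- vision.camera_model(name): a dict with "camera_matrix" (3x3 intrinsics, pixels), "camera_from_world" (4x4, takes a point from world to camera coordinates). Camera axes: x right, y up, looking along -z (the intrinsics and any distortion apply to the point x, -y, -z); pixel columns grow to the right and rows downward; lengths in m; the calibration is good to about 2 mm. A picture is of the moment at which its call begins. camera_model takes no time and is no camera call.
- workorder.hand_in(): hands the job in; it is judged then, once.
The state is a dict: "time_s": time; "joint_positions": joint angles; "qvel": joint speeds; "tau": joint torques, N m; "position": TCP position; "tcp_rot": TCP orientation; "force": force on the tool from outside, world axes, zero at the start; "moment": the same for the moment, N m; "opening": opening from 0.0 (shut) to 1.0 (fully open); "grasp_force": force on a finger pad.
Only numpy, scipy, OpenCV 4.12 (cv2) and the standard library are available. Lean on these libraries where they do the work, as an engineer would, in place of code of your own. Each camera call takes 0.05 s, during which the arm holds its last target. There are 200 camera calls.

TASK

Fit the brass bush over the steel spigot at the centre of the round turntable and slide it fully home, lowering it rather than letting it drop, and let go of it. Then pick up the orange-and-white gap sensor by its stem, carry it over the top of the steel straight edge and hold it still and upright, its orange face centred over the bush and about 6 mm above it, never touching the bush: finish there, still holding the sensor. Do not touch the straight edge, and leave the dark steel bush, the jar and the ring gauge where they are.

Things in the scene. Friction and masses are not known exactly. Their poses are not given: they have to be found in the camera images.
- brass_bush: Brass-coloured plain bush (a short tube), 44 mm outside diameter, 24 mm bore right through, 45 mm long, about 0.4 kg, standing upright on the blue staging plate. Origin: centre of its underside; z up along its bore.
- bush_top (a point): Centre of the brass bush's upper end (45 mm above its origin, on its axis); axes as the bush.
- turntable: Fixed round turntable (it does not turn), 170 mm across, its bare-metal face 50 mm above the work surface. At its centre a dark boss, 56 mm across, rises to 56 mm, and on that stands the bright steel spigot. Origin: centre of its underside, z up. It may be on either side of the straight edge.
- spigot_seat (a point): Point on the spigot's axis, level with the top of the dark boss, where the centre of a bush's underside comes to rest: 56 mm above the work surface. The spigot is 22 mm in diameter and stands 31 mm above this point, its last 7 mm tapering to 13 mm. z up.
- sensor: Cordless gap sensor, upright: a round orange head 40 mm in diameter and 14 mm high, and above it a white square stem, 24 mm by 24 mm, from 14 to 80 mm above the underside, with a green dot on top; about 0.16 kg. Origin: centre of the underside of the head, which is the sensing face; z up the stem, x and y square to the stem's flat sides. It stands on the blue staging plate.
- staging: Fixed blue plate, 200 mm (its x) by 220 mm (its y), 8 mm thick, on which the sensor and the two bushes stand at least 90 mm apart, centre to centre, in any order. Origin: centre of its underside. It lies on the other side of the straight edge from the turntable.
- edge_top (a point): Middle of the top of the fixed steel straight edge, a bar standing on edge between the staging plate and the turntable: 400 mm long (its x), 12 mm thick (its y), top painted yellow, 95 mm above the work surface, on two yellow feet 50 mm wide and 20 mm high. z up.
- steel_bush: Dark steel bush of the same size as the brass one, a bystander on the staging plate. Origin: centre of its underside, z up.
- jar: Jar with a blue cap, 52 mm in diameter, 70 mm high, a bystander at the far side. Origin: centre of its underside.
- ring_gauge: Steel ring gauge lying flat, 72 mm outside diameter, 40 mm bore, 22 mm high, a bystander at the far side. Origin: centre of its underside.
- straight_edge: The same straight edge; origin: centre of its underside, 95 mm below point edge_top, same axes.
There are look-alikes about, which are no part of the job. There is more than one size of the sensor; the one meant has the size given above.

How it is judged (in metres and radians):
On the way, in this order (a step that is already met when the one before it is completed fails the run):
1. the brass bush is fully home on the spigot and let go (z of brass_bush in the frame of spigot_seat below 0.003 m and horizontal distance between brass_bush and spigot_seat below 0.003 m and angle between brass_bush's own z axis and vertical below 0.05 rad and contact force between brass_bush and the fingers below 0.1 N), for 0.2 s.
2. the sensor is carried over the top of the straight edge, in the fingers (z of sensor in the frame of edge_top above 0.002 m and y of sensor in the frame of edge_top between -0.05 and 0.05 m and x of sensor in the frame of edge_top between -0.2 and 0.2 m and contact force between sensor and the fingers above 0.5 N), for 0.02 s.
At the end, for the whole second after the job is handed in: The brass bush is fully home on the spigot (within 3 mm of its seat, upright) and untouched by the fingers; the sensor is held in the fingers, still, upright within 0.08 rad, its face 1.5 to 11 mm above the bush's upper end and its axis within 5 mm of the bush's, with no contact between them (all of step 1 and z of sensor in the frame of bush_top between 0.0015 and 0.011 m and horizontal distance between sensor and bush_top below 0.005 m and angle between sensor's own z axis and vertical below 0.08 rad and linear speed of sensor below 0.02 m/s and contact force between sensor and the fingers above 0.5 N and contact force between sensor and brass_bush below 0.05 N); the arm keeps its last pose, push and grip.
It fails at once if the sensor touches the bush that is on the spigot (over 0.5 N) (contact force between sensor and brass_bush above 0.5 N).
It fails at once if the bush is let go above the spigot, more than 15 mm from home (horizontal distance between brass_bush and spigot_seat below 0.03 m and z of brass_bush in the frame of spigot_seat above 0.015 m and contact force between brass_bush and the fingers below 0.05 N).
It fails at once if the straight edge is touched (over 1 N) by the robot, the bush or the sensor (contact force between straight_edge and the arm above 1 N or contact force between straight_edge and the fingers above 1 N or contact force between straight_edge and sensor above 1 N or contact force between straight_edge and brass_bush above 1 N).
It fails at once if the steel bush, the jar or the ring gauge is moved by more than 15 mm or tipped over (distance of any of steel_bush, jar, ring_gauge from where it was at the start of the episode above 0.015 m or angle between any of steel_bush, jar, ring_gauge's own z axis and vertical above 0.5 rad).
It also fails if it takes over 67 s, if anything falls off the work surface, if the arm or the gripper's body presses on something with over 40 N, if the wrist force passes 120 N, or if a joint passes its speed limit or range.

## Working session

There is one attempt and no reset: what is moved stays moved. The work goes in short steps, Python scripts to look and compute and a shell command to move; the robot and the scene stay as the last step left them, time stands still between calls to the robot, and variables do not carry over. Pictures are saved under pics/ and viewed, at most 10 in all, crops included, and the job is handed in when it is done.

```bash
mkdir -p pics; ls; python3 - <<'E'
from rig import bot,vision
import cv2,numpy as np
np.set_printoptions(precision=4,suppress=True)
for n in("top","side"):
    im=vision.capture(n); cv2.imwrite(f"pics/{n}0.png",im[:,:,::-1])
    m=vision.camera_model(n); print(n,m)
s=bot.read_state(); print(s)
E
```

```text
pics
top {'camera_matrix': array([[534.7662,   0.    , 284.5786],
       [  0.    , 534.7662, 208.6899],
       [  0.    ,   0.    ,   1.    ]]), 'camera_from_world': array([[ 0.0985, -0.9951,  0.0028, -0.006 ],
       [ 0.9737,  0.097 ,  0.2062, -0.6083],
       [-0.2055, -0.0176,  0.9785, -1.2774],
       [ 0.    ,  0.    ,  0.    ,  1.    ]])}
side {'camera_matrix': array([[526.8298,   0.    , 277.6578],
       [  0.    , 526.8298, 214.9152],
       [  0.    ,   0.    ,   1.    ]]), 'camera_from_world': array([[-0.932 , -0.3624,  0.0015,  0.5725],
       [ 0.2127, -0.5436,  0.8119, -0.1735],
       [-0.2935,  0.7571,  0.5837, -1.092 ],
       [ 0.    ,  0.    ,  0.    ,  1.    ]])}
{'time_s': 0.1, 'joint_positions': array([-78.8663,  30.2746,  82.1478,  -0.0008,  67.6895, -10.2274]), 'qvel': array([ 0.0099, -0.1746, -0.1383,  0.0146,  0.1578, -0.0652]), 'tau': array([ -0.0004, -44.0986, -17.7151,   0.0634,   0.0533,  -0.    ]), 'position': array([ 0.2275, -0.5814,  0.1934]), 'tcp_rot': array([[ 0.9313,  0.3642, -0.0004],
       [ 0.3642, -0.9313,  0.0019],
       [ 0.0003, -0.0019, -1.    ]]), 'force': array([ 0.3414, -0.0612,  0.3628]), 'moment': array([ 0.0464,  0.0062, -0.0033]), 'grasp_force': 0.0, 'opening': 0.9988805620251864}
```

View pics/top0.png

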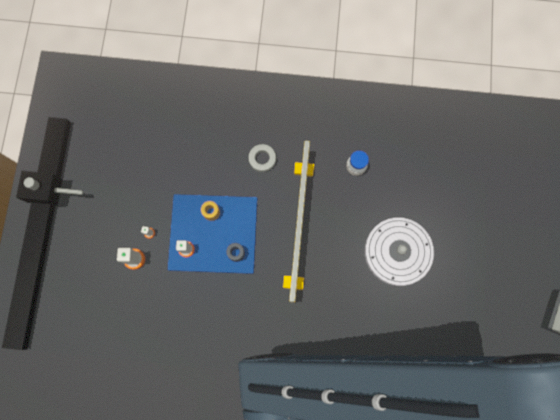

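View pics/side0.png

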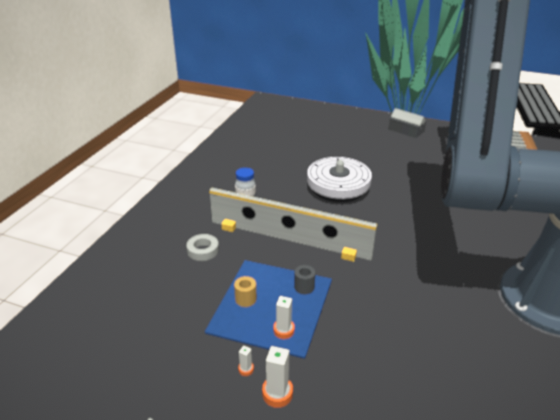

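The top view shows the brass bush at (210,210), steel bush (235,252), the sensor on the plate (185,248), the edge from (307,143) to (293,300) and the turntable at (400,252). The two other sensors, at (148,232) and (130,257), stand off the plate and are look-alikes. The side view agrees: brass (245,291), steel (305,279), sensor (284,317) and spigot (340,165).

```bash
cat > h.py <<'E'
import cv2,numpy as np
from rig import bot,vision
np.set_printoptions(precision=4,suppress=True)
M={n:vision.camera_model(n) for n in("top","side")}
def P(n):
    m=M[n]; return m["camera_matrix"]@np.diag([1,-1,-1])@m["camera_from_world"][:3]
def cast(n,uv,z):
    p=P(n); H=np.column_stack([p[:,0],p[:,1],p[:,2]*z+p[:,3]])
    q=np.linalg.solve(H,np.array([uv[0],uv[1],1.])); return q[:2]/q[2]
def proj(n,X):
    q=P(n)@np.append(X,1); return q[:2]/q[2]
def tri(a,b):
    X=cv2.triangulatePoints(P("top"),P("side"),np.array(a,float),np.array(b,float))[:,0]; return X[:3]/X[3]
def blobs(im,lo,hi,box=None,minA=8):
    hsv=cv2.cvtColor(im,cv2.COLOR_RGB2HSV); m=cv2.inRange(hsv,np.array(lo),np.array(hi))
    if box:
        k=np.zeros_like(m); x0,y0,x1,y1=box; k[y0:y1,x0:x1]=1; m*=k
    c,_=cv2.findContours(m,cv2.RETR_EXTERNAL,cv2.CHAIN_APPROX_NONE)
    return sorted([x for x in c if len(x)>=minA],key=cv2.contourArea,reverse=True)
def circ(pts):
    A=np.column_stack([2*pts,np.ones(len(pts))]); s=np.linalg.lstsq(A,(pts**2).sum(1),rcond=None)[0]
    return s[:2],np.sqrt(s[2]+s[:2]@s[:2])
def cw(n,c,z): return np.array([cast(n,p,z) for p in c[:,0,:].astype(float)])
E
python3 - <<'E'
from h import *
t=cv2.imread("pics/top0.png")[:,:,::-1].copy(); s=cv2.imread("pics/side0.png")[:,:,::-1].copy()
w=blobs(t,(0,0,140),(180,70,255),(355,205,445,300))[0]
print("table",circ(cw("top",w,.05)))
w=blobs(s,(0,0,140),(180,70,255),(295,150,380,205))[0]
print("table side hull",cv2.fitEllipse(w))
b=blobs(t,(12,120,90),(30,255,255),(190,190,230,230))[0]
print("brass",[ (z,*circ(cw("top",b,z))) for z in(.053,)],cv2.boundingRect(b))
b=blobs(s,(8,100,60),(30,255,255),(225,268,265,315))[0]; print("brass side",cv2.boundingRect(b))
o=blobs(t,(0,0,150),(180,60,255),(165,230,205,265),5)[0]
q=cw("top",o,.088); r=cv2.minAreaRect((q*1000).astype(np.float32)); print("stem",r)
g=blobs(t,(40,80,40),(90,255,255),(165,230,205,265),3); print("green top",[cv2.boundingRect(x) for x in g], [cast("top",x[:,0].mean(0),.088) for x in g])
g2=blobs(s,(40,80,40),(90,255,255),(270,290,300,320),3); print("green side",[cv2.boundingRect(x) for x in g2])
if g and g2: print(tri(g[0][:,0].mean(0),g2[0][:,0].mean(0)))
d=blobs(s,(0,150,150),(12,255,255),(260,300,310,345)); print("orange side",cv2.boundingRect(d[0]))
for uv in((307,143),(293,300)): print("edge end",cast("top",uv,.095))
print("steel",cast("top",(235,251),.053))
cr=np.hstack([cv2.resize(t[a:a+70,b:b+70],(380,380),interpolation=3) for a,b in((195,165),(217,365))]); cv2.imwrite("pics/crop.png",cr[:,:,::-1])
E
```

```text
table (array([ 0.5307, -0.2402]), np.float64(0.08512223741481338))
table side hull ((338.9634704589844, 176.56654357910156), (40.64282989501953, 65.08397674560547), 93.83397674560547)
brass [(0.053, array([0.5859, 0.2416]), np.float64(0.020967621564846665))] (202, 202, 17, 18)
brass side (235, 277, 21, 29)
stem ((484.3162841796875, 294.4168701171875), (29.402536392211914, 24.24993896484375), 7.829115390777588)
green top [] []
green side []
orange side (274, 328, 20, 10)
edge end [0.7727 0.0141]
edge end [0.382 0.012]
steel [0.489  0.1663]
```

View pics/crop.png

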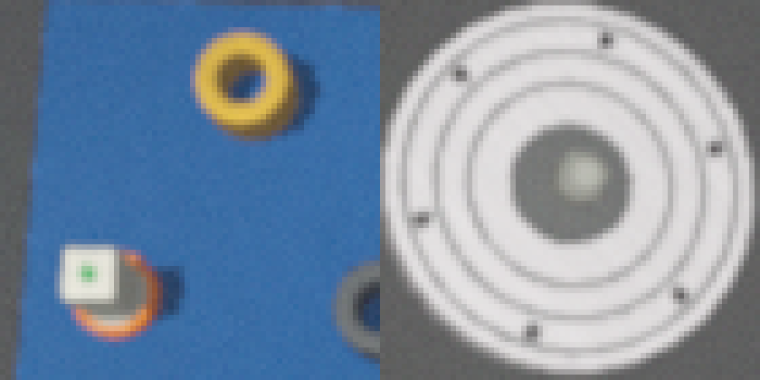

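The crop shows the brass top ring centred at crop (241,78), the green dot at (88,272) and the stem sides level with the image. The boss centre is at (571,184) and the spigot tip at (581,172).

```bash
python3 - <<'E'
from h import *
f=lambda x,y,b,a,o=0: (b+(x-o+.5)*70/380-.5, a+(y+.5)*70/380-.5)
print("brass top",cast("top",f(241,78,165,195),.053))
print("sensor dot",cast("top",f(88,272,165,195),.088))
print("boss",cast("top",f(571,184,365,217,380),.056),"spigot tip",cast("top",f(581,172,365,217,380),.087))
print("big",cast("top",(124,254),.11))
s=cv2.imread("pics/side0.png")
for n,X in dict(spig=(.5307,-.2402,.087),brass=(.585,.242,.053),dot=(.484,.296,.088)).items(): print(n,proj("side",np.array(X)))
cr=np.hstack([cv2.resize(s[a:a+60,b:b+60],(266,266),interpolation=3) for a,b in((140,310),(265,215),(285,255))]); cv2.imwrite("pics/crop2.png",cr)
E
python3 -m handwheel '[{"xyz":[0,0,-40],"delta_rot":[0,0,0.1],"hand":-1},{"xyz":[0,0,-80],"delta_rot":[0,0,0.2],"hand":-1},{"xyz":[50,-30,-80],"delta_rot":[0,0,0.272],"hand":-1},{"xyz":[90,-60,-80],"delta_rot":[0,0,0.272],"hand":-1},{"xyz":[90,-60,-80],"delta_rot":[0,0,0.272],"hand":-1}]'
```

```text
brass top [0.5885 0.2442]
sensor dot [0.4871 0.2953]
boss [ 0.5303 -0.2407] spigot tip [ 0.5315 -0.2385]
big [0.449  0.4218]
spig [340.7243 161.2148]
brass [247.3587 284.0094]
dot [285.4923 302.8849]
time_s: 0.72
position: [0.2911, -0.4896, 0.274]
tcp_rot: [[0.995, 0.105, -0.0], [0.105, -0.995, 0.003], [0.0, -0.003, -1.0]]
force: [-0.6, -0.3, 0.2]
opening: 1.001
grasp_force: 0.0
```

View pics/crop2.png

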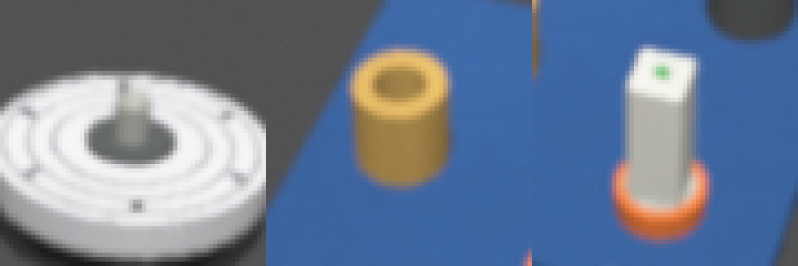

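The side view puts the brass ring centre at about (245,284) and the dot at (284,301), which agrees with (0.588,0.244) and (0.487,0.295). The spigot tip, near (338,159), suggests about 1–2 mm more x than the top view gave.

```bash
python3 -m handwheel '[{"xyz":[29,-55,0],"delta_rot":[0,0,0],"hand":-0.8},{"xyz":[58,-110,0],"delta_rot":[0,0,0],"hand":-0.8},{"xyz":[87,-165,0],"delta_rot":[0,0,0],"hand":-0.8},{"xyz":[117,-220,0],"delta_rot":[0,0,0],"hand":-0.8},{"xyz":[146,-275,0],"delta_rot":[0,0,0],"hand":-0.8}]'
python3 -m handwheel '[{"xyz":[29,-55,0],"delta_rot":[0,0,0],"hand":-0.8},{"xyz":[58,-110,0],"delta_rot":[0,0,0],"hand":-0.8},{"xyz":[87,-165,0],"delta_rot":[0,0,0],"hand":-0.8},{"xyz":[117,-220,0],"delta_rot":[0,0,0],"hand":-0.8},{"xyz":[146,-275,0],"delta_rot":[0,0,0],"hand":-0.8}]'
python3 -m handwheel '[{"xyz":[40,-50,0],"delta_rot":[0,0,0],"hand":-0.8},{"xyz":[80,-100,0],"delta_rot":[0,0,0],"hand":-0.8},{"xyz":[80,-149,0],"delta_rot":[0,0,0],"hand":-0.8},{"xyz":[80,-149,0],"delta_rot":[0,0,0],"hand":-0.8},{"xyz":[80,-149,0],"delta_rot":[0,0,0],"hand":-0.8}]'
```

```text
time_s: 1.35
position: [0.4078, -0.2043, 0.2742]
tcp_rot: [[0.995, 0.099, 0.0], [0.099, -0.995, -0.001], [0.0, 0.001, -1.0]]
force: [1.1, 0.1, 0.3]
opening: 0.898
grasp_force: 0.0
time_s: 1.98
position: [0.5261, 0.0843, 0.2741]
tcp_rot: [[0.995, 0.1, 0.001], [0.1, -0.995, -0.001], [0.001, 0.001, -1.0]]
force: [1.5, -0.0, -0.7]
opening: 0.899
grasp_force: 0.0
time_s: 2.6
position: [0.5896, 0.2387, 0.2736]
tcp_rot: [[0.995, 0.101, -0.001], [0.101, -0.995, -0.001], [-0.001, 0.001, -1.0]]
force: [-0.5, -0.4, 0.6]
opening: 0.898
grasp_force: 0.0
```

```bash
python3 -m handwheel '[{"xyz":[-1,-5.5,50],"delta_rot":[0,0,0],"hand":-0.8},{"xyz":[-1,-5.5,100],"delta_rot":[0,0,0],"hand":-0.8},{"xyz":[-1,-5.5,150],"delta_rot":[0,0,0],"hand":-0.8},{"xyz":[-1,-5.5,170],"delta_rot":[0,0,0],"hand":-0.8},{"xyz":[-1,-5.5,170],"delta_rot":[0,0,0],"hand":-0.8}]'
python3 - <<'E'
from h import *
for n in("top","side"):
    im=vision.capture(n); cv2.imwrite(f"pics/{n}1.png",im[:,:,::-1])
a=cv2.imread("pics/top1.png"); b=cv2.imread("pics/side1.png")
cv2.imwrite("pics/v1.png",np.hstack([cv2.resize(a[140:280,140:280],(400,400)),cv2.resize(b[180:340,170:330],(400,400))]))
E
```

```text
time_s: 3.22
position: [0.5868, 0.2425, 0.1024]
tcp_rot: [[0.995, 0.098, -0.004], [0.098, -0.995, -0.001], [-0.004, 0.001, -1.0]]
force: [0.1, -0.2, 0.2]
opening: 0.9
grasp_force: 0.0
```

View pics/v1.png

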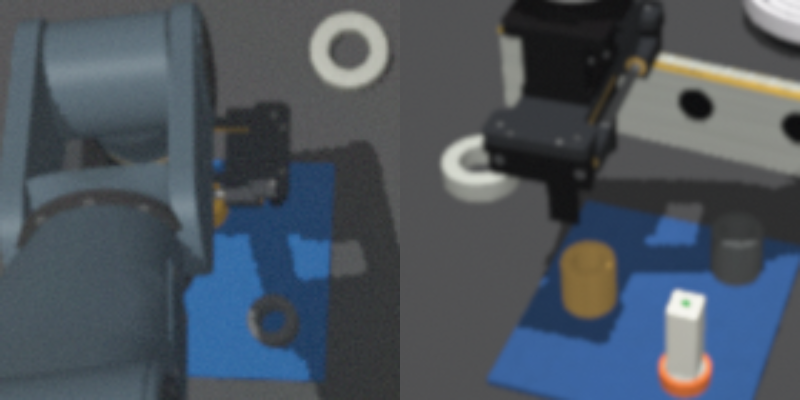

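The top view is mostly hidden by the arm. The side view shows the open fingers above the brass bush, at about (590,280), with nothing else in the way, so I'm descending.

```bash
python3 -m handwheel '[{"xyz":[1,-1.5,20],"delta_rot":[0,0,0],"hand":-0.8},{"xyz":[1,-1.5,40],"delta_rot":[0,0,0],"hand":-0.8},{"xyz":[1,-1.5,60],"delta_rot":[0,0,0],"hand":-0.8},{"xyz":[1,-1.5,71],"delta_rot":[0,0,0],"hand":-0.8},{"xyz":[1,-1.5,71],"delta_rot":[0,0,0],"hand":-0.8}]'
python3 -m handwheel '[{"xyz":[0,0,0],"delta_rot":[0,0,0],"hand":-0.4},{"xyz":[0,0,0],"delta_rot":[0,0,0],"hand":-0.1},{"xyz":[0,0,0],"delta_rot":[0,0,0],"hand":0.3},{"xyz":[0,0,0],"delta_rot":[0,0,0],"hand":1},{"xyz":[0,0,0],"delta_rot":[0,0,0],"hand":1}]'
```

```text
time_s: 3.95
position: [0.5882, 0.2464, 0.0325]
tcp_rot: [[0.995, 0.101, -0.001], [0.101, -0.995, -0.0], [-0.001, 0.0, -1.0]]
force: [0.3, 1.2, 0.5]
opening: 0.902
grasp_force: 0.0
time_s: 4.58
position: [0.5888, 0.2465, 0.0334]
tcp_rot: [[0.995, 0.101, 0.0], [0.101, -0.995, 0.0], [0.0, -0.0, -1.0]]
force: [0.4, 0.3, -0.1]
opening: 0.418
grasp_force: 0.0
```

```bash
python3 -m handwheel '[{"xyz":[0,0,0],"delta_rot":[0,0,0],"hand":1},{"xyz":[0,0,0],"delta_rot":[0,0,0],"hand":1},{"xyz":[0,0,0],"delta_rot":[0,0,0],"hand":1},{"xyz":[0,0,0],"delta_rot":[0,0,0],"hand":1},{"xyz":[0,0,0],"delta_rot":[0,0,0],"hand":1}]'
python3 - <<'E'
from h import *
im=vision.capture("side"); cv2.imwrite("pics/v2.png",cv2.resize(im[180:340,170:330,::-1],(560,560)))
E
```

```text
time_s: 5.2
position: [0.5887, 0.2465, 0.0332]
tcp_rot: [[0.995, 0.101, -0.0], [0.101, -0.995, 0.0], [-0.0, -0.0, -1.0]]
force: [0.0, 0.8, -0.3]
opening: 0.008
grasp_force: 0.0
```

View pics/v2.png

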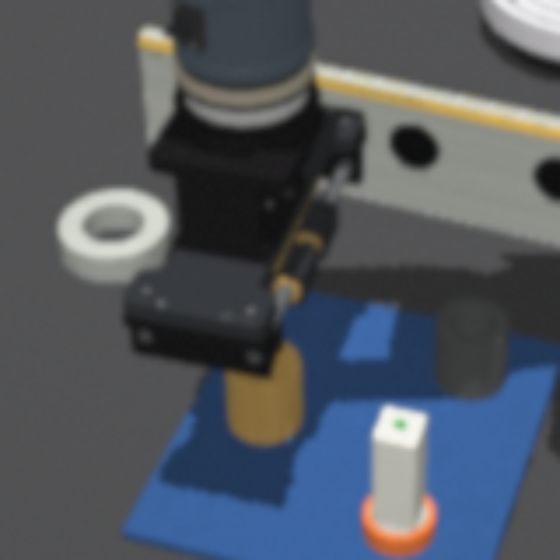

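The fingers have closed on nothing and the bush hasn't moved. The gripper seems to be behind the bush in this view. I'll compare the projected TCP with what the picture shows.

```bash
python3 - <<'E'
from h import *
s=bot.read_state(); p=s["position"]; R=s["tcp_rot"]; print(p,s["joint_positions"])
v=lambda X:(proj("side",X)-[170,180])*3.5
print("tip",v(p+R@[0,0,.008]),"tcp",v(p))
for a in(-1,1):
  for b in(-1,1): print(a,b,v(p+R@[a*.0375,b*.095,-.062]))
print("bush top/bottom at est",v(np.array([.588,.244,.053])),v(np.array([.588,.244,.008])))
for n in("top","side"):
  m=M[n]["camera_from_world"]; print(n,"cam at",-m[:3,:3].T@m[:3,3])
E
```

```text
[0.5887 0.2465 0.0332] [12.7024 42.8801 86.8395 -0.0002 50.282  96.9245]
tip [263.2937 402.8134] tcp [262.8131 392.7384]
-1 -1 [269.7875 444.4455]
-1 1 [370.2318 219.5159]
1 -1 [132.2235 416.3119]
1 1 [249.7117 198.4629]
bush top/bottom at est [264.502  364.9686] [267.1321 421.7003]
top cam at [0.3305 0.0305 1.3754]
side cam at [0.25   0.9399 0.7775]
```

```bash
python3 - <<'E'
from h import *
p=np.array([.5868,.2425,.1024]); R=np.array([[.995,.098,0],[.098,-.995,0],[0,0,-1.]])
for nm,q in dict(neartip_out=[0,-.0545,.008],neartip_in=[0,-.039,.008],fartip_in=[0,.039,.008],near_pad=[0,-.045,-.011]).items():
    X=p+R@q; print(nm,X,"v1 side",(proj("side",X)-[170,180])*2.5+[400,0],"top",(proj("top",X)-140)/140*400)
for a in(-1,1):
  for b in(-1,1):
    X=p+R@[a*.0375,b*.095,-.062]; print(a,b,(proj("side",X)-[170,180])*2.5+[400,0],"top",(proj("top",X)-140)/140*400)
E
python3 -m handwheel '[{"xyz":[0,0,-50],"delta_rot":[0,0,0],"hand":1},{"xyz":[0,0,-80],"delta_rot":[0,0,0],"hand":1},{"xyz":[0,0,-80],"delta_rot":[0,0,0],"hand":1},{"xyz":[0,0,-80],"delta_rot":[0,0,0],"hand":1},{"xyz":[0,0,-80],"delta_rot":[0,0,0],"hand":1}]'
python3 - <<'E'
from h import *
a=vision.capture("top")[:,:,::-1]; b=vision.capture("side")[:,:,::-1]
cv2.imwrite("pics/top3.png",a); cv2.imwrite("pics/side3.png",b)
cv2.imwrite("pics/v3.png",np.hstack([cv2.resize(a[130:270,160:300],(400,400)),cv2.resize(b[170:330,170:330],(400,400))]))
p=bot.read_state()["position"]; R=bot.read_state()["tcp_rot"]; print(p)
for q in([0,0,.008],[0,0,0]):
    X=p+R@q; print("v3 pred top",(proj("top",X)-[160,130])/140*400,"side",(proj("side",X)-170)*2.5+[400,0])
E
```

```text
neartip_out [0.5815 0.2967 0.0944] v1 side [566.1875 267.5654] top [128.7225 189.1852]
neartip_in [0.583  0.2813 0.0944] v1 side [572.9663 253.844 ] top [146.8096 189.2044]
fartip_in [0.5906 0.2037 0.0944] v1 side [604.717  189.5756] top [237.8115 189.3013]
near_pad [0.5824 0.2873 0.1134] v1 side [569.2807 240.312 ] top [135.9354 184.4591]
-1 -1 [593.921  242.5971] top [ 61.1785 216.2623]
-1 1 [668.6845  86.8564] top [296.5525 216.502 ]
1 -1 [491.7078 222.808 ] top [ 65.5809 126.2435]
1 1 [579.5593  72.2068] top [298.0401 126.5158]
time_s: 5.88
position: [0.5874, 0.2461, 0.1116]
tcp_rot: [[0.995, 0.101, -0.003], [0.101, -0.995, -0.001], [-0.003, 0.0, -1.0]]
force: [0.3, -0.3, -0.5]
opening: 0.006
grasp_force: 0.0
[0.5878 0.2462 0.1118]
v3 pred top [129.4432 213.9336] side [585.7545 239.2543]
v3 pred top [128.0959 211.8938] side [585.3579 231.3899]
```

View pics/v3.png

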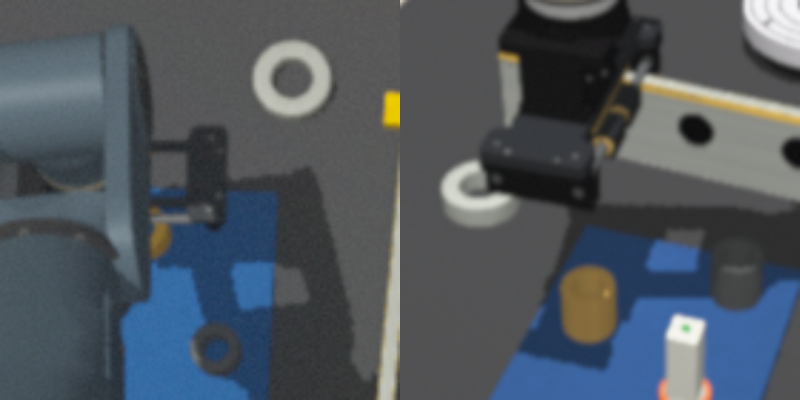

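In the pictures the gripper sits about 45–50 mm higher than the reported TCP implies. The tip was predicted at side crop (586,239), but only background shows there. I'll check `tip_extent` and the bot's other data.

```bash
python3 - <<'E'
from h import *
print(bot.tip_extent,[a for a in dir(bot) if a[0]!="_"])
s=bot.read_state(); p=s["position"];R=s["tcp_rot"];print(p,s["opening"])
# ellipse-free check: near body bottom corners seen in v3 side (crop px) / right end in top
for dz in(0,.03,.04,.05,.06):
    q=p+[0,0,dz]
    print(dz,[((proj("side",q+R@[a*.0375,-.095,-.062])-170)*2.5+[400,0]).round() for a in(-1,1)],[((proj("top",q+R@[a*.0375,.095,-.062])-[160,130])/140*400).round() for a in (-1,1)])
E
```

```text
0.008 ['PlanningError', 'read_state', 'tip_extent']
[0.5878 0.2462 0.1118] 0.00040942029039358924
0 [array([590., 260.]), array([487., 241.])] [array([234., 241.]), array([236., 150.])]
0.03 [array([589., 227.]), array([483., 207.])] [array([231., 233.]), array([233., 140.])]
0.04 [array([588., 215.]), array([482., 196.])] [array([230., 230.]), array([232., 137.])]
0.05 [array([587., 203.]), array([481., 184.])] [array([229., 228.]), array([231., 134.])]
0.06 [array([587., 192.]), array([480., 173.])] [array([228., 225.]), array([230., 130.])]
```

```bash
python3 -m handwheel '[{"xyz":[0,2,0],"delta_rot":[0,0,0],"hand":-0.8},{"xyz":[0,2,0],"delta_rot":[0,0,0],"hand":-0.8},{"xyz":[0,2,0],"delta_rot":[0,0,0],"hand":-0.8},{"xyz":[0,2,0],"delta_rot":[0,0,0],"hand":-0.8},{"xyz":[0,2,0],"delta_rot":[0,0,0],"hand":-0.8}]'
python3 -m handwheel '[{"xyz":[0,0,0],"delta_rot":[0,0,0],"hand":-0.8},{"xyz":[0,0,20],"delta_rot":[0,0,0],"hand":-0.8},{"xyz":[0,0,40],"delta_rot":[0,0,0],"hand":-0.8},{"xyz":[0,0,60],"delta_rot":[0,0,0],"hand":-0.8},{"xyz":[0,0,80],"delta_rot":[0,0,0],"hand":-0.8}]'
python3 -m handwheel '[{"xyz":[0,0,10],"delta_rot":[0,0,0],"hand":-0.8},{"xyz":[0,0,20],"delta_rot":[0,0,0],"hand":-0.8},{"xyz":[0,0,28],"delta_rot":[0,0,0],"hand":-0.8},{"xyz":[0,0,28],"delta_rot":[0,0,0],"hand":-0.8},{"xyz":[0,0,28],"delta_rot":[0,0,0],"hand":-0.8}]'
python3 - <<'E'
from h import *
b=vision.capture("side")[:,:,::-1]
cv2.imwrite("pics/v4.png",cv2.resize(b[190:340,170:330],(640,600)))
p=bot.read_state()["position"]; R=bot.read_state()["tcp_rot"]
for dz in (.04,.05): print("near tip",(proj("side",p+[0,0,dz]+R@[0,-.045,.008])-[170,190])*4)
E
```

```text
time_s: 6.6
position: [0.5889, 0.2445, 0.1133]
tcp_rot: [[0.995, 0.101, 0.0], [0.101, -0.995, 0.0], [0.0, -0.0, -1.0]]
force: [0.5, 0.2, -0.8]
opening: 0.486
grasp_force: 0.0
time_s: 7.22
position: [0.5891, 0.2445, 0.0326]
tcp_rot: [[0.995, 0.101, 0.001], [0.101, -0.995, 0.0], [0.001, -0.0, -1.0]]
force: [-0.2, -0.0, 0.0]
opening: 0.891
grasp_force: 0.0
time_s: 7.85
position: [0.5893, 0.2446, 0.0057]
tcp_rot: [[0.995, 0.101, 0.001], [0.101, -0.995, 0.0], [0.001, -0.0, -1.0]]
force: [-0.3, 0.2, 0.1]
opening: 0.897
grasp_force: 0.0
near tip [271.0928 461.9064]
near tip [270.2073 447.1563]
```

View pics/v4.png

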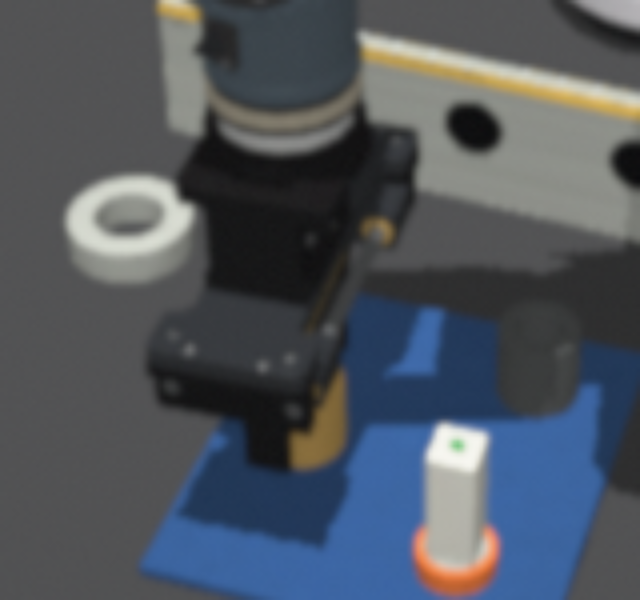

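The side view shows the near finger at (268,465), beside the bush at (305,420), so the true height is about 40 mm above the reading. The bush is roughly centred, about 2 mm towards -x. I'll lower a little more and close.

```bash
python3 -m handwheel '[{"xyz":[-2,0,6],"delta_rot":[0,0,0],"hand":-0.8},{"xyz":[-2,0,13],"delta_rot":[0,0,0],"hand":-0.8},{"xyz":[-2,0,13],"delta_rot":[0,0,0],"hand":-0.5},{"xyz":[-2,0,13],"delta_rot":[0,0,0],"hand":0},{"xyz":[-2,0,13],"delta_rot":[0,0,0],"hand":0.2}]'
python3 -m handwheel '[{"xyz":[0,0,0],"delta_rot":[0,0,0],"hand":1},{"xyz":[0,0,0],"delta_rot":[0,0,0],"hand":1},{"xyz":[0,0,0],"delta_rot":[0,0,0],"hand":1},{"xyz":[0,0,0],"delta_rot":[0,0,0],"hand":1},{"xyz":[0,0,0],"delta_rot":[0,0,0],"hand":1}]'
```

```text
time_s: 8.52
position: [0.5871, 0.2443, -0.0076]
tcp_rot: [[0.995, 0.101, 0.0], [0.101, -0.995, 0.0], [0.0, -0.0, -1.0]]
force: [0.7, -0.3, 0.4]
opening: 0.645
grasp_force: 0.0
time_s: 9.15
position: [0.587, 0.2439, -0.0076]
tcp_rot: [[0.995, 0.101, 0.0], [0.101, -0.995, -0.0], [0.0, 0.0, -1.0]]
force: [0.0, -2.9, 0.9]
opening: 0.498
grasp_force: 30.0
```

```bash
python3 -m handwheel '[{"xyz":[0,0,-30],"delta_rot":[0,0,0],"hand":1},{"xyz":[0,0,-80],"delta_rot":[0,0,0],"hand":1},{"xyz":[0,0,-130],"delta_rot":[0,0,0],"hand":1},{"xyz":[0,0,-170],"delta_rot":[0,0,0],"hand":1},{"xyz":[0,0,-170],"delta_rot":[0,0,0],"hand":1}]'
python3 -m handwheel '[{"xyz":[-10,50,0],"delta_rot":[0,0,0],"hand":1},{"xyz":[-20,100,0],"delta_rot":[0,0,0],"hand":1},{"xyz":[-30,150,0],"delta_rot":[0,0,0],"hand":1},{"xyz":[-42,200,0],"delta_rot":[0,0,0],"hand":1},{"xyz":[-54,250,0],"delta_rot":[0,0,0],"hand":1}]'
python3 -m handwheel '[{"xyz":[-10,50,0],"delta_rot":[0,0,0],"hand":1},{"xyz":[-20,100,0],"delta_rot":[0,0,0],"hand":1},{"xyz":[-30,150,0],"delta_rot":[0,0,0],"hand":1},{"xyz":[-42,200,0],"delta_rot":[0,0,0],"hand":1},{"xyz":[-50,225,0],"delta_rot":[0,0,0],"hand":1}]'
python3 -m handwheel '[{"xyz":[0,0,10],"delta_rot":[0,0,0],"hand":1},{"xyz":[0,0,30],"delta_rot":[0,0,0],"hand":1},{"xyz":[0,0,50],"delta_rot":[0,0,0],"hand":1},{"xyz":[0,0,60],"delta_rot":[0,0,0],"hand":1},{"xyz":[0,0,60],"delta_rot":[0,0,0],"hand":1}]'
```

```text
time_s: 9.78
position: [0.5888, 0.2456, 0.1648]
tcp_rot: [[0.995, 0.101, 0.007], [0.101, -0.995, 0.003], [0.007, -0.002, -1.0]]
force: [0.5, 0.8, -6.3]
opening: 0.505
grasp_force: 30.0
time_s: 10.4
position: [0.5558, -0.0105, 0.1589]
tcp_rot: [[0.995, 0.101, -0.006], [0.101, -0.995, 0.002], [-0.005, -0.003, -1.0]]
force: [1.0, -0.5, -5.1]
opening: 0.504
grasp_force: 30.0
time_s: 11.02
position: [0.5294, -0.2403, 0.1588]
tcp_rot: [[0.995, 0.098, -0.004], [0.098, -0.995, 0.003], [-0.004, -0.003, -1.0]]
force: [-0.4, 0.6, -4.7]
opening: 0.497
grasp_force: 30.0
time_s: 11.65
position: [0.5301, -0.237, 0.1002]
tcp_rot: [[0.995, 0.101, -0.004], [0.101, -0.995, 0.003], [-0.003, -0.003, -1.0]]
force: [0.6, 0.3, -5.6]
opening: 0.5
grasp_force: 30.0
```

```bash
python3 - <<'E'
from h import *
a=vision.capture("top")[:,:,::-1]; b=vision.capture("side")[:,:,::-1]
cv2.imwrite("pics/top5.png",a); cv2.imwrite("pics/side5.png",b)
cv2.imwrite("pics/v5.png",np.hstack([cv2.resize(a[170:310,320:460],(400,400),interpolation=3),cv2.resize(b[90:210,280:400],(400,400),interpolation=3)]))
for n,im in(("top",a),("side",b)):
    for c in blobs(im[:,:,::-1].copy(),(8,100,40),(30,255,255),(300,60,460,330)): print(n,cv2.boundingRect(c))
p=bot.read_state()["position"]; print(p)
E
```

```text
top (307, 163, 8, 14)
top (300, 162, 3, 14)
side (341, 247, 16, 15)
side (332, 136, 18, 19)
side (300, 211, 77, 19)
side (353, 111, 7, 5)
[ 0.5315 -0.2384  0.1021]
```

View pics/v5.png

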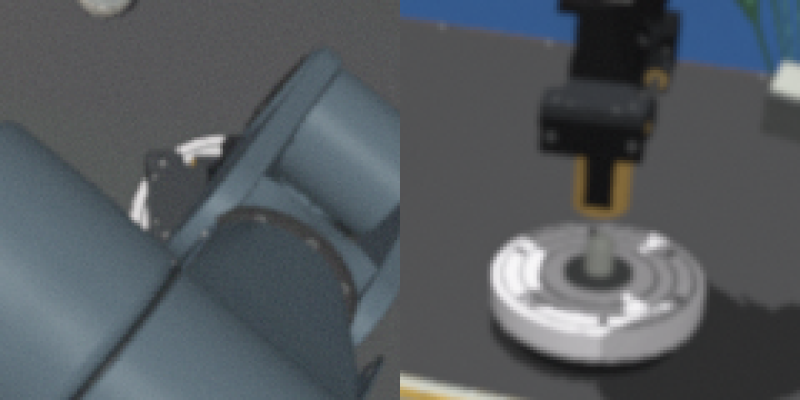

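The side view shows the bush in the fingers, its lower rim at about (602,210), directly above the spigot tip at (599,230). I'll check the offset in numbers from this same camera.

```bash
python3 - <<'E'
from h import *
s0=cv2.imread("pics/side0.png"); b=cv2.imread("pics/side5.png")
th=np.linspace(0,2*np.pi,181)
def ext(n,c,r,z):
    q=np.array([proj(n,np.array([c[0]+r*np.cos(t),c[1]+r*np.sin(t),z])) for t in th]); return q.min(0),q.max(0)
g=cv2.cvtColor(s0,cv2.COLOR_BGR2GRAY)
# boss: dark on white; use turntable face outer contour too
w=blobs(s0[:,:,::-1].copy(),(0,0,125),(180,70,255),(295,150,380,205))[0][:,0]
print("face extents obs",w.min(0),w.max(0)," pred",*ext("side",(.5307,-.2402),.085,.05))
print("boss row170-178 profile"); 
for r in(168,170,172,174,176): print(r,g[r,322:358])
for c in range(334,345,2): print("col",c,g[164:185,c])
print("boss pred",*ext("side",(.5307,-.2402),.028,.056))
h=cv2.cvtColor(b,cv2.COLOR_BGR2HSV)
for r in(140,145,149): print("bush row S",r,h[r,326:356,1],h[r,326:356,2])
for c in(336,340,344,347): print("bush col",c,b[145:162,c,0],b[145:162,c,2])
print("bush bottom pred",*ext("side",(.5315,-.2384),.022,.1177),*ext("side",(.5315,-.2384),.022,.1157))
E
```

```text
face extents obs [307 156] [371 198]  pred [307.723 157.509] [372.0353 190.8225]
boss row170-178 profile
168 [224 221 234 242 244 245 242 227 184 142 117 109 106 108 121 133 140 143
 144 140 132 121 117 124 142 173 213 235 242 241 237 231 226 231 240 243]
170 [218 235 244 245 245 244 232 179 124 105 103 103 104 110 122 133 141 143
 143 138 129 115 106 105 104 110 134 186 233 244 245 244 238 228 228 239]
172 [215 236 245 246 246 245 236 183 120 101 103 104 105 107 113 121 126 131
 130 125 118 109 106 105 105 102 113 165 229 243 244 244 244 236 220 225]
174 [216 223 237 244 246 246 243 228 185 139 111 101 101 101 102 105 105 106
 106 106 105 104 101 102 102 115 155 210 238 244 245 245 244 235 216 222]
176 [241 229 220 225 236 243 245 245 243 235 222 198 180 159 145 139 132 127
 126 127 130 138 150 171 199 223 236 244 245 245 244 240 230 218 220 237]
col 334 [227 219 177 127 106 102 104 105 105 104 101 121 180 230 243 240 229 229
 235 230 230]
col 336 [170 155 137 125 121 122 122 119 113 106 102 103 145 215 241 242 231 226
 233 233 228]
col 338 [169 149 140 139 140 141 141 137 126 113 1
[... 1171 characters left out ...]
 336 [ 27  24  25  23  23  25  34  47  61  70  80  92 105 111 111 110 114] [ 41  39  37  35  31  38  67 103 121 113  96  93 104 110 110 109 115]
bush col 340 [ 21  21  19  20  19  20  26  39  53  64  76  92 111 121 118 114 118] [ 20  19  19  18  18  21  44  82 113 122 110  99 110 121 119 117 121]
bush col 344 [ 47  50  51  51  52  53  53  55  59  68  78  91 108 119 128 131 128] [104 110 114 115 115 115 117 122 125 117  99  93 106 117 127 130 128]
bush col 347 [ 57  58  57  57  59  58  61  64  71  80  84  86  96 115 129 133 131] [127 127 126 124 124 123 123 116 106  94  86  84  95 114 128 132 130]
bush bottom pred [332.5303 147.0342] [349.6577 155.3102] [332.4822 147.7122] [349.5947 155.999 ]
```

In the side view the bush is about 2 mm too far towards +x relative to the spigot, and within about 1 mm in depth. I'll correct that and lower gently, watching the force.

```bash
python3 -m handwheel '[{"xyz":[-2,0,5],"delta_rot":[0,0,0],"hand":1},{"xyz":[-2,0,12],"delta_rot":[0,0,0],"hand":1},{"xyz":[-2,0,18],"delta_rot":[0,0,0],"hand":1},{"xyz":[-2,0,23],"delta_rot":[0,0,0],"hand":1},{"xyz":[-2,0,25],"delta_rot":[0,0,0],"hand":1}]'
python3 -m handwheel '[{"xyz":[0,0,2],"delta_rot":[0,0,0],"hand":1},{"xyz":[0,0,4],"delta_rot":[0,0,0],"hand":1},{"xyz":[0,0,6],"delta_rot":[0,0,0],"hand":1},{"xyz":[0,0,8],"delta_rot":[0,0,0],"hand":1},{"xyz":[0,0,8],"delta_rot":[0,0,0],"hand":1}]'
```

```text
time_s: 12.38
position: [0.529, -0.2388, 0.0767]
tcp_rot: [[0.995, 0.101, -0.001], [0.101, -0.995, 0.001], [-0.001, -0.001, -1.0]]
force: [0.1, 0.3, -5.4]
opening: 0.5
grasp_force: 30.0
time_s: 13.0
position: [0.5293, -0.2391, 0.0692]
tcp_rot: [[0.995, 0.101, 0.0], [0.101, -0.995, -0.0], [0.0, 0.0, -1.0]]
force: [0.5, -0.2, -4.7]
opening: 0.504
grasp_force: 30.0
```

```bash
python3 -m handwheel '[{"xyz":[0,0,1],"delta_rot":[0,0,0],"hand":1},{"xyz":[0,0,2],"delta_rot":[0,0,0],"hand":1},{"xyz":[0,0,3],"delta_rot":[0,0,0],"hand":1},{"xyz":[0,0,4],"delta_rot":[0,0,0],"hand":1},{"xyz":[0,0,4],"delta_rot":[0,0,0],"hand":1}]'
python3 -m handwheel '[{"xyz":[0,0,1],"delta_rot":[0,0,0],"hand":1},{"xyz":[0,0,2],"delta_rot":[0,0,0],"hand":1},{"xyz":[0,0,3],"delta_rot":[0,0,0],"hand":1},{"xyz":[0,0,3],"delta_rot":[0,0,0],"hand":1},{"xyz":[0,0,3],"delta_rot":[0,0,0],"hand":1}]'
```

```text
time_s: 13.62
position: [0.5301, -0.2404, 0.0659]
tcp_rot: [[0.995, 0.101, 0.002], [0.101, -0.995, -0.003], [0.002, 0.003, -1.0]]
force: [-0.7, -4.4, 1.0]
opening: 0.502
grasp_force: 30.0
time_s: 14.25
position: [0.5306, -0.2413, 0.0641]
tcp_rot: [[0.995, 0.101, 0.003], [0.101, -0.995, -0.004], [0.003, 0.005, -1.0]]
force: [-2.0, -5.7, 7.8]
opening: 0.504
grasp_force: 30.0
```

Contact is on the taper, with the force pushing towards -y. I'll shift 2 mm that way.

```bash
python3 -m handwheel '[{"xyz":[0,0.7,-1],"delta_rot":[0,0,0],"hand":1},{"xyz":[0,1.4,-1],"delta_rot":[0,0,0],"hand":1},{"xyz":[0,2,-1],"delta_rot":[0,0,0],"hand":1},{"xyz":[0,2,0],"delta_rot":[0,0,0],"hand":1},{"xyz":[0,2,0],"delta_rot":[0,0,0],"hand":1}]'; python3 -c "
from h import *
s=bot.read_state();print(s['position'],s['force'],s['moment'])"
```

```text
time_s: 14.88
position: [0.5302, -0.2421, 0.0623]
tcp_rot: [[0.995, 0.101, 0.002], [0.101, -0.995, -0.002], [0.001, 0.002, -1.0]]
force: [-0.1, -6.6, -2.4]
opening: 0.501
grasp_force: 30.0
[ 0.5302 -0.2421  0.0623] [-0.0602 -6.5552 -2.4408] [-1.1693 -0.0716  0.0203]
```

```bash
python3 -m handwheel '[{"xyz":[0,1,0],"delta_rot":[0,0,0],"hand":1},{"xyz":[0,1.5,1],"delta_rot":[0,0,0],"hand":1},{"xyz":[0,1.5,2],"delta_rot":[0,0,0],"hand":1},{"xyz":[0,1.5,3],"delta_rot":[0,0,0],"hand":1},{"xyz":[0,1.5,3],"delta_rot":[0,0,0],"hand":1}]'; python3 -c "
from h import *
s=bot.read_state();print(s['position'],s['force'],s['moment'])"
```

```text
time_s: 15.5
position: [0.5295, -0.2423, 0.0589]
tcp_rot: [[0.995, 0.101, -0.0], [0.101, -0.995, 0.0], [-0.0, -0.0, -1.0]]
force: [1.5, -4.5, -5.7]
opening: 0.501
grasp_force: 30.0
[ 0.5295 -0.2423  0.0589] [ 1.5207 -4.5381 -5.6611] [-0.7599 -0.2388 -0.0665]
```

Engaged: the axial force is only the bush's weight, and the tilt is gone. Continuing down.

```bash
python3 -m handwheel '[{"xyz":[0,0.5,2],"delta_rot":[0,0,0],"hand":1},{"xyz":[0,0.5,4],"delta_rot":[0,0,0],"hand":1},{"xyz":[0,0.5,6],"delta_rot":[0,0,0],"hand":1},{"xyz":[0,0.5,8],"delta_rot":[0,0,0],"hand":1},{"xyz":[0,0.5,8],"delta_rot":[0,0,0],"hand":1}]'
python3 -m handwheel '[{"xyz":[0,0.5,2],"delta_rot":[0,0,0],"hand":1},{"xyz":[0,0.5,4],"delta_rot":[0,0,0],"hand":1},{"xyz":[0,0.5,6],"delta_rot":[0,0,0],"hand":1},{"xyz":[0,0.5,7],"delta_rot":[0,0,0],"hand":1},{"xyz":[0,0.5,7],"delta_rot":[0,0,0],"hand":1}]'
```

```text
time_s: 16.12
position: [0.5293, -0.2425, 0.0508]
tcp_rot: [[0.995, 0.101, -0.001], [0.101, -0.995, 0.001], [-0.001, -0.001, -1.0]]
force: [1.3, -1.9, -6.0]
opening: 0.504
grasp_force: 30.0
time_s: 16.75
position: [0.5292, -0.243, 0.0439]
tcp_rot: [[0.995, 0.101, -0.001], [0.101, -0.995, 0.001], [-0.001, -0.001, -1.0]]
force: [-0.3, -0.2, -5.1]
opening: 0.504
grasp_force: 30.0
```

```bash
python3 -m handwheel '[{"xyz":[0,0,1],"delta_rot":[0,0,0],"hand":1},{"xyz":[0,0,2],"delta_rot":[0,0,0],"hand":1},{"xyz":[0,0,3],"delta_rot":[0,0,0],"hand":1},{"xyz":[0,0,4],"delta_rot":[0,0,0],"hand":1},{"xyz":[0,0,4],"delta_rot":[0,0,0],"hand":1}]'
python3 -m handwheel '[{"xyz":[0,0,0.5],"delta_rot":[0,0,0],"hand":1},{"xyz":[0,0,1],"delta_rot":[0,0,0],"hand":1},{"xyz":[0,0,1],"delta_rot":[0,0,0],"hand":1},{"xyz":[0,0,1],"delta_rot":[0,0,0],"hand":1},{"xyz":[0,0,1],"delta_rot":[0,0,0],"hand":1}]'
```

```text
time_s: 17.38
position: [0.5297, -0.2434, 0.0404]
tcp_rot: [[0.995, 0.101, 0.0], [0.101, -0.995, -0.0], [0.0, 0.0, -1.0]]
force: [-1.8, -0.0, -3.0]
opening: 0.503
grasp_force: 30.0
time_s: 18.0
position: [0.5297, -0.2434, 0.0403]
tcp_rot: [[0.995, 0.101, 0.0], [0.101, -0.995, -0.0], [0.0, 0.0, -1.0]]
force: [-3.7, 0.7, 5.3]
opening: 0.501
grasp_force: 30.0
```

It's seated at z 0.0403, the expected value, with upward reaction. Releasing and lifting.

```bash
python3 -m handwheel '[{"xyz":[0,0,-1],"delta_rot":[0,0,0],"hand":0.2},{"xyz":[0,0,-1],"delta_rot":[0,0,0],"hand":-0.3},{"xyz":[0,0,-1],"delta_rot":[0,0,0],"hand":-0.6},{"xyz":[0,0,-1],"delta_rot":[0,0,0],"hand":-0.6},{"xyz":[0,0,-1],"delta_rot":[0,0,0],"hand":-0.6}]'
python3 -m handwheel '[{"xyz":[0,0,-1],"delta_rot":[0,0,0],"hand":-0.6},{"xyz":[0,0,-20],"delta_rot":[0,0,0],"hand":-0.6},{"xyz":[0,0,-50],"delta_rot":[0,0,0],"hand":-0.6},{"xyz":[0,0,-100],"delta_rot":[0,0,0],"hand":-0.6},{"xyz":[0,0,-150],"delta_rot":[0,0,0],"hand":-0.6}]'
```

```text
time_s: 18.62
position: [0.5299, -0.2436, 0.0403]
tcp_rot: [[0.995, 0.101, 0.0], [0.101, -0.995, -0.0], [0.0, 0.0, -1.0]]
force: [0.7, 0.0, 0.5]
opening: 0.784
grasp_force: 0.0
time_s: 19.25
position: [0.5294, -0.2433, 0.1914]
tcp_rot: [[0.995, 0.101, -0.001], [0.101, -0.995, 0.0], [-0.001, -0.001, -1.0]]
force: [0.2, 0.3, 0.1]
opening: 0.802
grasp_force: 0.0
```

```bash
python3 - <<'E'
from h import *
b=vision.capture("side")[:,:,::-1]; cv2.imwrite("pics/side6.png",b); cv2.imwrite("pics/v6.png",cv2.resize(b[110:210,290:390],(400,400),interpolation=3))
for c in blobs(b[:,:,::-1].copy(),(8,100,40),(30,255,255),(315,120,365,190)): print(cv2.boundingRect(c))
E
python3 -m handwheel '[{"xyz":[1,-54,0],"delta_rot":[0,0,0],"hand":-0.6},{"xyz":[2,-108,0],"delta_rot":[0,0,0],"hand":-0.6},{"xyz":[3,-162,0],"delta_rot":[0,0,0],"hand":-0.6},{"xyz":[4,-216,0],"delta_rot":[0,0,0],"hand":-0.6},{"xyz":[5.5,-270,0],"delta_rot":[0,0,0],"hand":-0.6}]'
python3 -m handwheel '[{"xyz":[1,-54,0],"delta_rot":[0,0,0],"hand":-0.6},{"xyz":[2,-108,0],"delta_rot":[0,0,0],"hand":-0.6},{"xyz":[3,-162,0],"delta_rot":[0,0,0],"hand":-0.6},{"xyz":[4,-216,0],"delta_rot":[0,0,0],"hand":-0.6},{"xyz":[5.5,-270,0],"delta_rot":[0,0,0],"hand":-0.6}]'
python3 -m handwheel '[{"xyz":[0,0,10],"delta_rot":[0,0,0],"hand":-0.6},{"xyz":[0,0,20],"delta_rot":[0,0,0],"hand":-0.6},{"xyz":[0,0,30],"delta_rot":[0,0,0],"hand":-0.6},{"xyz":[0,0,50],"delta_rot":[0,0,0],"hand":-0.6},{"xyz":[0,0,50],"delta_rot":[0,0,0],"hand":-0.6}]'
```

```text
(332, 152, 17, 23)
time_s: 19.92
position: [0.5077, 0.0273, 0.1903]
tcp_rot: [[0.995, 0.1, 0.001], [0.1, -0.995, -0.0], [0.001, 0.0, -1.0]]
force: [0.3, -0.5, -0.2]
opening: 0.8
grasp_force: 0.0
time_s: 20.55
position: [0.4859, 0.2967, 0.1902]
tcp_rot: [[0.995, 0.101, 0.0], [0.101, -0.995, -0.0], [0.0, 0.0, -1.0]]
force: [1.3, -0.5, -0.1]
opening: 0.797
grasp_force: 0.0
time_s: 21.18
position: [0.4851, 0.293, 0.1385]
tcp_rot: [[0.995, 0.099, -0.004], [0.099, -0.995, -0.002], [-0.005, 0.001, -1.0]]
force: [-1.1, -0.7, -0.0]
opening: 0.798
grasp_force: 0.0
```

View pics/v6.png

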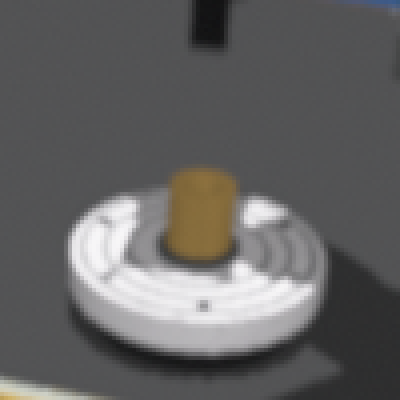

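The bush is seated upright on the boss, body at about (203,215), with the fingers clear above it. That was my tenth picture, so the rest is done by numbers. First, the finger height offset.

```bash
python3 - <<'E'
from h import *
b=cv2.imread("pics/side6.png"); g=cv2.cvtColor(b,cv2.COLOR_BGR2GRAY); print(g[114:128,342])
p=np.array([.5294,-.2433,.1914]);R=np.array([[.995,.101,0],[.101,-.995,0],[0,0,-1.]])
for dz in(.03,.04,.05): print(dz,[proj("side",p+[0,0,dz]+R@[0,-y,.008]).round(1) for y in(.035,.047)])
E
```

```text
[21 19 21 20 20 19 27 42 60 72 81 82 83 83]
0.03 [array([342.8, 122.3]), array([342. , 124.4])]
0.04 [array([343.1, 118.5]), array([342.3, 120.6])]
0.05 [array([343.4, 114.7]), array([342.6, 116.8])]
```

```bash
python3 -m handwheel '[{"xyz":[0,0,25],"delta_rot":[0,0,0],"hand":-0.6},{"xyz":[0,0,50],"delta_rot":[0,0,0],"hand":-0.6},{"xyz":[0,0,70],"delta_rot":[0,0,0],"hand":-0.6},{"xyz":[0,0,80],"delta_rot":[0,0,0],"hand":-0.6},{"xyz":[0,0,80],"delta_rot":[0,0,0],"hand":-0.6}]'
python3 -m handwheel '[{"xyz":[0,0,10],"delta_rot":[0,0,0],"hand":-0.6},{"xyz":[0,0,20],"delta_rot":[0,0,0],"hand":-0.6},{"xyz":[0,0,30],"delta_rot":[0,0,0],"hand":-0.6},{"xyz":[0,0,44],"delta_rot":[0,0,0],"hand":-0.6},{"xyz":[0,0,44],"delta_rot":[0,0,0],"hand":-0.6}]'
python3 -m handwheel '[{"xyz":[0,0,0],"delta_rot":[0,0,0],"hand":-0.3},{"xyz":[0,0,0],"delta_rot":[0,0,0],"hand":0},{"xyz":[0,0,0],"delta_rot":[0,0,0],"hand":0.1},{"xyz":[0,0,0],"delta_rot":[0,0,0],"hand":0.2},{"xyz":[0,0,0],"delta_rot":[0,0,0],"hand":0.2}]'
```

```text
time_s: 21.8
position: [0.4864, 0.2945, 0.0601]
tcp_rot: [[0.995, 0.1, -0.001], [0.1, -0.995, -0.0], [-0.001, 0.0, -1.0]]
force: [0.2, 0.3, -0.9]
opening: 0.8
grasp_force: 0.0
time_s: 22.42
position: [0.4851, 0.2945, 0.0147]
tcp_rot: [[0.995, 0.101, -0.003], [0.101, -0.995, -0.001], [-0.003, 0.001, -1.0]]
force: [-1.1, -0.6, 0.1]
opening: 0.8
grasp_force: 0.0
time_s: 23.05
position: [0.4864, 0.2949, 0.0164]
tcp_rot: [[0.995, 0.101, 0.0], [0.101, -0.995, 0.0], [0.0, -0.0, -1.0]]
force: [-0.4, 0.9, -0.4]
opening: 0.413
grasp_force: 0.0
```

```bash
python3 - <<'E'
from h import *
b=vision.capture("side"); p=bot.read_state()["position"]; print(p)
def c(im):
    d=blobs(im,(0,150,130),(12,255,255),(255,295,315,350)); return cv2.boundingRect(d[0]), d[0][:,0].mean(0)
print(c(cv2.imread("pics/side0.png")[:,:,::-1].copy()),c(b))
E
python3 -m handwheel '[{"xyz":[0,0,0],"delta_rot":[0,0,0],"hand":0.4},{"xyz":[0,0,0],"delta_rot":[0,0,0],"hand":0.5},{"xyz":[0,0,0],"delta_rot":[0,0,0],"hand":1},{"xyz":[0,0,0],"delta_rot":[0,0,0],"hand":1},{"xyz":[0,0,0],"delta_rot":[0,0,0],"hand":1}]'
```

```text
[0.4864 0.2949 0.0164]
((274, 328, 20, 10), array([283.5208, 332.9167])) ((275, 329, 18, 10), array([283.0952, 333.8333]))
time_s: 23.72
position: [0.4863, 0.2948, 0.0163]
tcp_rot: [[0.995, 0.101, 0.0], [0.101, -0.995, -0.0], [0.0, 0.0, -1.0]]
force: [-0.3, -1.2, -0.2]
opening: 0.276
grasp_force: 30.0
```

Stem gripped (24 mm). Lifting and carrying it over the edge.

```bash
python3 -m handwheel '[{"xyz":[0,0,-20],"delta_rot":[0,0,0],"hand":1},{"xyz":[0,0,-60],"delta_rot":[0,0,0],"hand":1},{"xyz":[0,0,-110],"delta_rot":[0,0,0],"hand":1},{"xyz":[0,0,-150],"delta_rot":[0,0,0],"hand":1},{"xyz":[0,0,-165],"delta_rot":[0,0,0],"hand":1}]'
python3 -m handwheel '[{"xyz":[-1,30,0],"delta_rot":[0,0,0],"hand":1},{"xyz":[-2,70,0],"delta_rot":[0,0,0],"hand":1},{"xyz":[-3,110,0],"delta_rot":[0,0,0],"hand":1},{"xyz":[-4,150,0],"delta_rot":[0,0,0],"hand":1},{"xyz":[-5,190,0],"delta_rot":[0,0,0],"hand":1}]'
python3 -m handwheel '[{"xyz":[-1,40,0],"delta_rot":[0,0,0],"hand":1},{"xyz":[-2,80,0],"delta_rot":[0,0,0],"hand":1},{"xyz":[-3,120,0],"delta_rot":[0,0,0],"hand":1},{"xyz":[-4,160,0],"delta_rot":[0,0,0],"hand":1},{"xyz":[-4,200,0],"delta_rot":[0,0,0],"hand":1}]'
python3 -m handwheel '[{"xyz":[-1,40,0],"delta_rot":[0,0,0],"hand":1},{"xyz":[-1,80,0],"delta_rot":[0,0,0],"hand":1},{"xyz":[-1.5,120,0],"delta_rot":[0,0,0],"hand":1},{"xyz":[-1.5,150,0],"delta_rot":[0,0,0],"hand":1},{"xyz":[-1.5,150,0],"delta_rot":[0,0,0],"hand":1}]'
python3 -m handwheel '[{"xyz":[0,0,0],"delta_rot":[0,0,0],"hand":1},{"xyz":[0,0,10],"delta_rot":[0,0,0],"hand":1},{"xyz":[0,0,20],"delta_rot":[0,0,0],"hand":1},{"xyz":[0,0,30],"delta_rot":[0,0,0],"hand":1},{"xyz":[0,0,30],"delta_rot":[0,0,0],"hand":1}]'
```

```text
time_s: 24.35
position: [0.4873, 0.2955, 0.1835]
tcp_rot: [[0.995, 0.101, 0.004], [0.101, -0.995, 0.002], [0.004, -0.001, -1.0]]
force: [0.8, -0.2, -1.7]
opening: 0.272
grasp_force: 30.0
time_s: 24.98
position: [0.4992, 0.1042, 0.1798]
tcp_rot: [[0.995, 0.101, -0.003], [0.101, -0.995, 0.0], [-0.003, -0.001, -1.0]]
force: [0.3, -0.4, -0.8]
opening: 0.275
grasp_force: 30.0
time_s: 25.6
position: [0.5154, -0.0948, 0.1796]
tcp_rot: [[0.995, 0.1, -0.003], [0.1, -0.995, 0.002], [-0.003, -0.002, -1.0]]
force: [0.4, -0.4, -0.6]
opening: 0.276
grasp_force: 30.0
time_s: 26.22
position: [0.5297, -0.2452, 0.1795]
tcp_rot: [[0.995, 0.098, -0.002], [0.098, -0.995, 0.001], [-0.001, -0.001, -1.0]]
force: [0.0, 0.8, -2.0]
opening: 0.272
grasp_force: 30.0
time_s: 26.85
position: [0.5294, -0.2425, 0.1499]
tcp_rot: [[0.995, 0.101, -0.002], [0.101, -0.995, 0.002], [-0.002, -0.002, -1.0]]
force: [-0.4, -0.6, -1.3]
opening: 0.276
grasp_force: 30.0
```

```bash
python3 -m handwheel '[{"xyz":[0.8,1,7],"delta_rot":[0,0,0],"hand":1},{"xyz":[0.8,1,14],"delta_rot":[0,0,0],"hand":1},{"xyz":[0.8,1,21],"delta_rot":[0,0,0],"hand":1},{"xyz":[0.8,1,24],"delta_rot":[0,0,0],"hand":1},{"xyz":[0.8,1,24],"delta_rot":[0,0,0],"hand":1}]'
python3 - <<'E'
from h import *
b=vision.capture("side"); cv2.imwrite("pics/side7.png",b[:,:,::-1]); s=bot.read_state(); p=s["position"]; print(p,s["tcp_rot"][:,2])
hsv=cv2.cvtColor(b,cv2.COLOR_RGB2HSV)
for r in range(126,176,3): print(r,"H",hsv[r,328:354,0],"S",hsv[r,328:354,1])
for c in(336,340,344): print(c,"H",hsv[122:182,c,0],"S",hsv[122:182,c,1])
th=np.linspace(0,2*np.pi,181)
def ext(c,r,z):
    q=np.array([proj("side",np.array([c[0]+r*np.cos(t),c[1]+r*np.sin(t),z])) for t in th]); return q.min(0).round(2),q.max(0).round(2)
z=p[2]-.0083
print("face",ext(p,.02,z),"headtop",ext(p,.02,z+.014),"bush top",ext((.53,-.2434),.022,.101),"bush bot",ext((.53,-.2434),.022,.056))
E
```

```text
time_s: 27.48
position: [0.5309, -0.2442, 0.1269]
tcp_rot: [[0.995, 0.101, -0.0], [0.101, -0.995, 0.0], [-0.0, -0.0, -1.0]]
force: [0.3, 0.6, -1.1]
opening: 0.272
grasp_force: 30.0
[ 0.5311 -0.2443  0.1272] [-0.      0.0001 -1.    ]
126 H [120 120 120 120 120 120 120 120 120 120   0   0   0 105 120   0 120 150
  60   0  60   0   0 120 150  90] S [ 7  3  3  7  4  4  4  4  4 11  0  0  0 26 24  0 12 11  9  0  8  0  0  9
 11  8]
129 H [105 120 120   0 120 105 120 120 120 120 120 120 120 150  90 120 120  15
  30  24  30 150 105  90 120 105] S [ 6  3  6  0  6  6  3  6  7  4  8 12 12 12 13 12 12 12 13 13  5  3  6  3
  3  6]
132 H [120 105 105  90 120 120 120 120 135 105   0 120  90  90   0 120   0  30
  35  30  40 120 120 120 120 120] S [ 3  6  6  3  3  6  3  3  7  9  0 12 12 24  0 26  0 12 15 11  8  3  3  3
  6  3]
135 H [120 120 135 120 105 120 120 105 105 120 120   0  90 110 120   0  30  30
  25  30  30 120 120 120 105 135] S [ 3  3  6  3  6  6  3  6  7  9  9 12 13 35 23  0  9 15 14 11  5  3  3  6
  6  6]
138 H [120 120 105  90 105 120 120 120 120 120   0   0  60   0  90   0  60  30
  25
[... 3779 characters left out ...]
20 120   0 120   0  30  30  30   0   0  60  20
  30  30  26  26  30  30  18  11  10  10  10  11  12  15  18  20  19  19
  19  19  20  19  20  20  19  19  19  19  19  19  20  19  19  19  19  20
 105 120 135 135 135 130] S [ 12   0  24  13  12  12  11  12   0  10   0   9   9   9   8   8   7  15
  12  12  14  13  12  12  23  71 138 179 188 186 177 161 145 141 139 141
 141 141 141 141 142 142 141 140 142 141 141 141 140 140 138 127  90  21
   6   2   4   4   4   5]
face (array([334.12, 146.01]), array([349.65, 153.48])) headtop (array([334.47, 141.23]), array([350.1 , 148.63])) bush top (array([333.23, 151.9 ]), array([350.19, 160.23])) bush bot (array([332.16, 166.65]), array([348.81, 175.2 ]))
```

The head sits within about 1 mm of the bush axis, measured in the same camera. Lowering the last 12 mm slowly.

```bash
python3 -m handwheel '[{"xyz":[0,-0.5,3],"delta_rot":[0,0,0],"hand":1},{"xyz":[0,-0.5,6],"delta_rot":[0,0,0],"hand":1},{"xyz":[0,-0.5,9],"delta_rot":[0,0,0],"hand":1},{"xyz":[0,-0.5,11],"delta_rot":[0,0,0],"hand":1},{"xyz":[0,-0.5,11.5],"delta_rot":[0,0,0],"hand":1}]'
python3 -m handwheel '[{"xyz":[0,0,0],"delta_rot":[0,0,0],"hand":1},{"xyz":[0,0,0],"delta_rot":[0,0,0],"hand":1},{"xyz":[0,0,0],"delta_rot":[0,0,0],"hand":1},{"xyz":[0,0,0],"delta_rot":[0,0,0],"hand":1},{"xyz":[0,0,0],"delta_rot":[0,0,0],"hand":1}]'
python3 - <<'E'
from h import *
b=vision.capture("side"); hsv=cv2.cvtColor(b,cv2.COLOR_RGB2HSV); s=bot.read_state(); p=s["position"]; print(p,s["force"],s["qvel"])
for r in range(148,174,2):
    x=hsv[r,322:360]; k=np.where(x[:,1]>70)[0]; print(r,k.min()+322,k.max()+322,int(np.median(x[k,0])))
print("H col340",hsv[145:165,340,0])
th=np.linspace(0,2*np.pi,181)
print("face bottom pred row",max(proj("side",np.array([p[0]+.02*np.cos(t),p[1]+.02*np.sin(t),p[2]-.0083]))[1] for t in th))
E
```

```text
time_s: 28.15
position: [0.5309, -0.2438, 0.1155]
tcp_rot: [[0.995, 0.101, -0.0], [0.101, -0.995, 0.0], [-0.0, -0.0, -1.0]]
force: [-0.2, -0.6, -1.3]
opening: 0.274
grasp_force: 30.0
time_s: 28.78
position: [0.5311, -0.2438, 0.1158]
tcp_rot: [[0.995, 0.101, 0.0], [0.101, -0.995, -0.0], [0.0, 0.0, -1.0]]
force: [0.1, 0.1, -1.1]
opening: 0.275
grasp_force: 30.0
[ 0.5311 -0.2438  0.1158] [-0.7543  0.666  -1.5515] [-0.0216  0.0562  0.0455 -0.0075  0.0264 -0.1443]
148 333 349 9
150 333 349 9
152 333 349 10
154 333 348 11
156 332 348 14
158 333 348 19
160 333 348 19
162 332 347 19
164 332 347 19
166 332 347 19
168 332 347 19
170 331 347 20
172 332 347 19
H col340 [30 30 27 30 26 18 10 10 10 11 11 12 15 18 19 20 19 19 19 19]
face bottom pred row 157.48626366115715
```

Face at about 0.1075 m gives a 6.5 mm gap, with the head centred, still and no contact. Handing in.

```bash
python3 -c "
from rig import workorder; print(workorder.hand_in())"
```

```text
the job is handed in; nothing more can be done
None
```

The job is handed in at about 29 s with no verdict returned: by my measurements the brass bush is fully home on the spigot and released, and the sensor is held still and upright over it, centred to about 1 mm with a 6.5 mm gap.

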